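Reload the spring-fed spice jar feeder

TASK

Refill the steel jar feeder with the two tall spice jars standing at the right-hand end of the worktop. Pull its sprung follower back by the lever to the end stop, swing the lever aside into its catch so that it stays back by itself, stand both jars upright in the open channel, then unhook the lever and ease the follower forward until it presses the two jars against the front lip. Do not strain the lever at its stop, do not let the follower fly, set the jars down gently and leave the other things where they are.

Things in the scene. Friction and masses are not known exactly. Their poses are not given: they have to be found in the camera images.
- feeder: steel jar feeder, 349 x 64 mm, fixed on rubber feet. Origin: underside, mid-width, 155 from the front end; +x runs along it from front lip (right end) to housing (left end) and is the pull-back direction; +y is the catch side (towards the robot). Channel x -150..8, 52 mm wide, floor z 8, walls and lip up to z 39. Behind it the spring housing x 8..194, 53 high (mm)
- lip_inside (a point): foot of the front lip's inner face, mid-width, on the channel floor (feeder x -150, z 8 mm). Two jars in a row against it take up 89 mm; with the follower hooked back 102 to 142 mm are open from here to the plate
- follower (a joint): travel of the follower (black upright plate 46 wide, top at z 68 mm, with a rod back to the lever), m: 0 = forward, plate 6 mm from the lip; grows pulled back along feeder +x. Spring pushes it forward: 5 N at 0, 9 N at 0.13; damping 30 N s/m. End stop between 0.105 and 0.145, hooked 9 mm less; about 0.083 when closed on two jars
- lever (a joint): lean of the lever about the rod's axis (16 mm above the worktop, along feeder x), rad: 0 upright in the slot, up to 0.42 leaning to feeder +y in the catch; a weak spring (under 1 N at the knob) swings it upright. Only in the last 4 mm before the end stop can it swing; let forward at 0.36 or more it hooks 5 to 9 mm ahead, behind the catch's tooth
- knob (a point): middle of the black knob on the lever: 25 mm thick, 28 mm high, 106 mm above the worktop and 90 mm above the lean axis when upright; feeder x = 26 mm + follower travel. Under it an 8 mm stem passes through the slot in the housing top. The catch plate (J-shaped, top at 58 mm, its rear bar the end stop) is clamped anywhere within 40 mm along the slot; its place is not measured
- jar_a: tall square spice jar with rounded corners, 44 mm across the flats, 52 mm across the corners, 100 mm tall, flats up to 70 mm height and parallel to its x and y axes, round flat screw cap (top 20 mm, 44 mm wide); origin at the middle of its underside, z up; about 0.11 kg. Stands at the right end of the worktop; enters the channel only with its flats along the walls
- jar_b: tall square spice jar with rounded corners, 46 mm across the flats, 55 mm across the corners, 98 mm tall, flats up to 70 mm height and parallel to its x and y axes, round flat screw cap (top 21 mm, 46 mm wide); origin at the middle of its underside, z up; about 0.11 kg. Stands at the right end of the worktop; enters the channel only with its flats along the walls
- salt_shaker: bystander: salt shaker with domed top, 44 mm wide, 90 mm tall; origin under its middle; left of the feeder
- pepper_mill: bystander: wooden pepper mill, 58 mm wide, 135 mm tall; origin under its middle; behind the jars
- squat_jar: bystander: squat jar, 52 mm wide, 66 mm tall; origin under its middle; behind the feeder
- matchbox: bystander: matchbox 36 x 53 x 14 mm lying between the two spice jars; origin under its middle
- timer: bystander: round kitchen timer, 63 mm wide, 60 mm tall; origin under its middle; far right corner
Not all that is in view belongs to the job. Leave any green or orange look-alike of the jar_b alone.

How it is judged:
On the way, in this order (a step that is already met when the one before it is completed fails the run):
1. the follower is pulled back and stays back by itself, its lever hooked in the catch and let go (value of joint follower above 0.09 m and value of joint lever above 0.25 rad and contact force between the fingers and lever below 0.1 N), for 0.3 s.
2. both spice jars stand in the channel, let go, the follower still held back (value of joint follower above 0.09 m and value of joint lever above 0.25 rad and x of jar_a in the frame of feeder between -0.135 and -0.025 m and y of jar_a in the frame of feeder between -0.008 and 0.008 m and z of each of jar_a, jar_b in the frame of feeder below 0.012 m and angle between each of jar_a, jar_b's own z axis and vertical below 0.1 rad and x of jar_b in the frame of feeder between -0.135 and -0.025 m and y of jar_b in the frame of feeder between -0.008 and 0.008 m and contact force between the fingers and jar_a below 0.1 N and contact force between the fingers and jar_b below 0.1 N), for 0.2 s.
At the end, for the whole second after the job is handed in: both spice jars upright (within 0.08 rad) on the channel floor, one behind the other against the front lip, at rest; the lever upright, out of its catch, and the follower pressing on the jars (travel 0.080 to 0.088 m); all let go (value of joint follower between 0.08 and 0.088 m and value of joint lever below 0.15 rad and x of jar_a in the frame of feeder between -0.135 and -0.07 m and y of jar_a in the frame of feeder between -0.008 and 0.008 m and z of each of jar_a, jar_b in the frame of feeder below 0.012 m and angle between each of jar_a, jar_b's own z axis and vertical below 0.08 rad and x of jar_b in the frame of feeder between -0.135 and -0.07 m and y of jar_b in the frame of feeder between -0.008 and 0.008 m and linear speed of each of jar_a, jar_b below 0.02 m/s); the robot touches nothing.
It fails at once if the lever is strained: pressed on the end stop with more than 20 N, or on the rest of the catch with more than 30 N (contact force between lever and end_stop above 20 N or contact force between lever and catch above 30 N).
It fails at once if the follower is let fly: more than 5 mm short of closing on the jars it runs forward faster than 0.2 m/s with its lever out of the catch (velocity of joint follower below -0.2 m/s and value of joint follower above 0.088 m and value of joint lever below 0.2 rad).
It fails at once if a jar is rammed on to the feeder with more than 60 N (contact force between any of jar_a, jar_b and feeder above 60 N).
It fails at once if a bystander is moved by more than 30 mm (distance of any of salt_shaker, pepper_mill, squat_jar, matchbox, timer from where it was at the start of the episode above 0.03 m).
It also fails if it takes over 72 s, if anything falls off the work surface, if the arm or the gripper's body presses on something with over 40 N, if the wrist force passes 120 N, or if a joint passes its speed limit or range.

ROBOT

A 7-joint arm with a two-finger parallel gripper is mounted at the origin on a cart in front of the work surface, level with it; the furniture and walls round the work are solid. World frame = base frame: x ahead of the robot, y to its left, z up, the work surface at z = 0. Lengths are in m, angles in rad, forces in N, time in s.
With the tool pointing down it reaches from about 0.4 to 0.85 m from the base axis. Payload 10.4 kg.
Tool frame: the origin (TCP) lies midway between the tips of the shut fingers; the grasp point (between the pads) lies 19 mm behind it (manip.hold_point_z is the distance from the TCP to the grasp point, in m); z points along the fingers, y is the line along which they close (so a half turn about z gives the same grasp; the last joint's range is limited). The gripper opens to 85 mm and grips with 20 to 120 N. Pads are 22 mm wide; open, the fingers measure 114 mm over their backs; the gripper's body (76 mm by 85 mm) begins 54 mm behind the grasp point. The pads swing forward as they close: fully open they stand 13 mm farther back than shut.
Start: joints at [1.192, 0.332, -0.065, 1.46, 0.022, 1.35, -0.088], TCP at [0.218, -0.586, 0.231] pointing down, gripper open.
Joint ranges: [-2.6, 2.6], [-0.5, 2.12], [-1.47, 1.34], [0.16, 2.42], [-1.27, 4.41], [0.06, 2.06], [-2.6, 2.6]. Speed limits (rad/s): [2.22, 2.22, 2.79, 2.79, 3.14, 3.14, 3.14].

INTERFACE

Orientations are given as a unit quaternion [x, y, z, w].
In Python, from workcell import manip, eyes, job gives the robot as it stands.
- The arm moves only by the shell command python3 -m crank 'ROWS' [FORCE]. ROWS is JSON, a list that holds one entry, the list of rows, each a list of 7 numbers: the finger opening in cm, from 0 to 8.54, then the shift along the world's x, y, z in cm, then the turn, a rotation vector about the world's x, y, z in degrees. In form: [[[hand, x, y, z, ax, ay, az], ...]]. A call has 1 to 20 rows; each row shifts and turns the commanded pose from where the row before left it; what a row does not reach is not made up. A row lasts 1/8 s, in which the tool goes at most 62.5 mm and 10.7 degrees, less where a joint would pass 70% of its speed; a pose out of reach is approached as far as the arm can. A call with a gripper value outside its range is refused whole. The fingers move at their own pace and stop on an object; FORCE is the grip in N (left out, the last holds). Time passes only in rows, so rows that do not move let the fingers close. It gives the time, the measured TCP pose, the force, the opening and the grip force at its end, in the units of the state.
- manip.get_obs(): the state, without advancing time (a new reading comes with each control period).
- eyes.camera(name): name is "scene" or "top" or "wrist"; returns (picture, depth): 384x512x3 uint8, red, green, blue; 384x512 float32, m along the optical axis (not along the pixel's ray), 0 where there is no reading.
- eyes.camera_params(name): a dict with "fx", "fy", "cx", "cy" (pixels), "world_from_camera" (4x4, takes a point from camera to world coordinates); the wrist camera has in their place "hand_eye" (4x4, takes a point from camera to tool coordinates, whose origin is the TCP and whose axes are the flange's). Camera axes: x right, y down, z forward; pixel columns grow to the right and rows downward; lengths in m; the calibration is good to about 2 mm. A picture is of the moment at which its call begins: read the wrist's pose just before it. camera_params takes no time and is no camera call.
- job.hand_in(): hands the job in; it is judged then, once.
The state is a dict: "clock": time; "joint_pos": joint angles; "joint_velocities": joint speeds; "tau": joint torques, N m; "position": TCP position; "ee_rot": TCP orientation; "ft_force": force on the tool from outside, world axes, zero at the start; "torque": the same for the moment, N m; "grip_width": opening from 0.0 (shut) to 1.0 (fully open); "grasp_force": force on a finger pad.
Only numpy, scipy, OpenCV 4.12 (cv2) and the standard library are available. Lean on these libraries where they do the work, as an engineer would, in place of code of your own. Each camera call takes 0.05 s, during which the arm holds its last target. There are 200 camera calls.

## Working session

There is one attempt and no reset: what is moved stays moved. The work goes in short steps, Python scripts to look and compute and a shell command to move; the robot and the scene stay as the last step left them, time stands still between calls to the robot, and variables do not carry over. Pictures are saved under pics/ and viewed, at most 10 in all, crops included, and the job is handed in when it is done.

```bash
mkdir -p pics; ls; cat > h.py <<'E'
import numpy as np,cv2
from workcell import manip,eyes,job
from scipy.spatial.transform import Rotation as R
def grab(n):
    o=manip.get_obs(); im,d=eyes.camera(n); p=eyes.camera_params(n)
    if n=='wrist':
        T=np.eye(4);T[:3,:3]=R.from_quat(o['ee_rot']).as_matrix();T[:3,3]=o['position'];T=T@np.array(p['hand_eye'])
    else: T=np.array(p['world_from_camera'])
    return im,d,p,T
def cloud(d,p,T):
    v,u=np.indices(d.shape); P=np.stack([(u-p['cx'])/p['fx']*d,(v-p['cy'])/p['fy']*d,d],-1)
    return P@T[:3,:3].T+T[:3,3]
def save(n,im): cv2.imwrite('pics/'+n+'.png',im[...,::-1])
E
python3 - <<'E'
from h import *
a=[]
for n in('top','scene'):
    im,d,p,T=grab(n);a.append(im);np.savez(n,im=im,d=d,T=T,k=[p[k] for k in('fx','fy','cx','cy')]);print(n,T.round(3).tolist(),p['fx'])
save('a',cv2.resize(np.vstack(a),(512,768))[:,:]) if 0 else None
save('top',cv2.resize(a[0],(800,600)));save('scene',cv2.resize(a[1],(800,600)))
o=manip.get_obs();print(o['clock'],o['position'],o['ee_rot'],manip.hold_point_z)
E
```

```text
pics
top [[0.013, -0.996, 0.091, 0.434], [-1.0, -0.013, 0.004, 0.039], [-0.003, -0.091, -0.996, 1.451], [0.0, 0.0, 0.0, 1.0]] 462.21646870780467
scene [[-0.743, -0.405, 0.532, 0.042], [-0.669, 0.469, -0.577, 0.579], [-0.016, -0.785, -0.619, 0.67], [0.0, 0.0, 0.0, 1.0]] 371.61041087212936
0.1 [ 0.21763808 -0.5855396   0.23060104] [ 9.84210086e-01  1.77003178e-01 -1.22861713e-04 -6.05920277e-04] 0.0187
```

View pics/top.png

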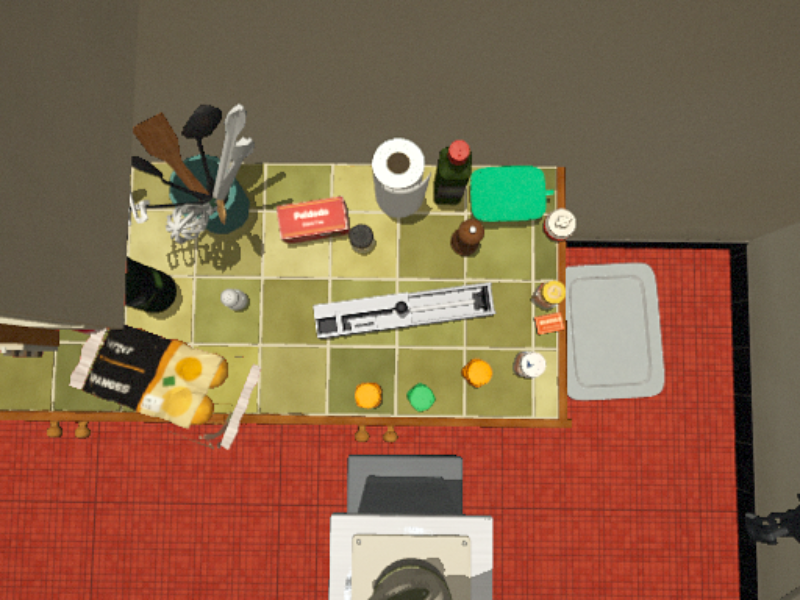

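View pics/scene.png

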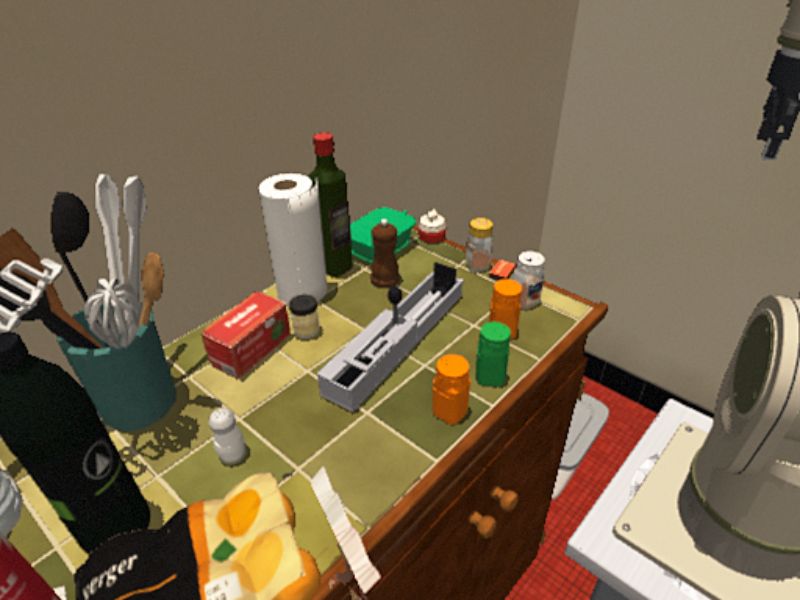

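The top view (800x600) shows the feeder from the lip at (492,300) to the housing at (315,325), with the knob at (402,308). The white-capped jar is at (532,363), the yellow-capped jar at (552,292) and the matchbox at (549,324). The orange and green look-alikes are at (368,395), (421,397) and (478,373).

```bash
python3 - <<'E'
from h import *
z=np.load('top.npz');im,d,T=z['im'],z['d'],z['T'];p=dict(zip(('fx','fy','cx','cy'),z['k']))
P=cloud(d,p,T)
def win(c,r):
    u,v=[int(round(k*.64)) for k in c]; return P[v-r:v+r+1,u-r:u+r+1].reshape(-1,3)
for n,c,lo,hi in [('knob',(402,307),.1,.13),('white',(532,362),.085,.115),('yellow',(552,291),.085,.115),('match',(549,324),.008,.03),('or1',(478,373),.08,.13),('green',(421,397),.08,.13),('mill',(468,235),.1,.16),('timer',(560,224),.03,.08),('squat',(361,236),.05,.09),('shaker',(234,299),.05,.1)]:
    q=win(c,12);m=(q[:,2]>lo)&(q[:,2]<hi);q=q[m];print(n,len(q),((q.min(0)+q.max(0))/2).round(4) if len(q) else win(c,3)[:,2],q[:,2].max().round(3) if len(q) else '')
u,v=[np.arange(s) for s in (512,384)]
m=(P[...,2]>.025)&(P[...,2]<.058)
mm=np.zeros_like(m);mm[170:225,195:322]=1;m&=mm
n,l,s,c=cv2.connectedComponentsWithStats(m.astype(np.uint8));k=1+s[1:,4].argmax();q=P[l==k]
r=cv2.minAreaRect((q[:,:2]*1000).astype(np.float32));print(r,cv2.boxPoints(r).round(1).tolist(),s[k])
q2=P[mm&(P[...,2]>.06)];print('plate/knob',q2[:,:].round(3).tolist()[:40])
E
```

```text
knob 57 [0.5508 0.0288 0.1147] 0.123
white 203 [ 0.4484 -0.2184  0.0955] 0.106
yellow 189 [ 0.584  -0.258   0.0976] 0.109
match 206 [ 0.5381 -0.2683  0.019 ] 0.03
or1 205 [ 0.431  -0.1191  0.0935] 0.107
green 204 [ 0.3835 -0.0125  0.0943] 0.108
mill 229 [ 0.6951 -0.1013  0.1231] 0.141
timer 319 [ 0.7308 -0.2813  0.0483] 0.066
squat 234 [0.6993 0.1143 0.0668] 0.082
shaker 140 [0.5695 0.3554 0.0726] 0.095
((552.0404663085938, 21.7156982421875), (64.3826675415039, 350.1929016113281), 8.70840835571289) [[493.70001220703125, 189.89999389648438], [546.7000122070312, -156.1999969482422], [610.4000244140625, -146.5], [557.4000244140625, 199.6999969482422]] [ 200  181  117   36 1020]
plate/knob [[0.434, 0.039, 1.451], [0.434, 0.039, 1.451], [0.434, 0.039, 1.451], [0.434, 0.039, 1.451], [0.434, 0.039, 1.451], [0.434, 0.039, 1.451], [0.434, 0.039, 1.451], [0.434, 0.039, 1.451], [0.597, -0.133, 0.071], [0.434, 0.039, 1.451], [0.594, -0.133, 0.069], [0.595, -0.137, 0.066], [0.434, 0.039, 1.451], [0.592, -0.131, 0.062], [0.591, -0.133, 0.074], [0.592, -0.136, 0.068], [0.434, 0.039, 1.451], [0.434, 0.039, 1.451], [0.589, -0.134, 0.067], [0.589, -0.137, 0.064], [0.434, 0.039, 1.451], [0.434, 0.039, 1.451], [0.586, -0.134, 0.065], [0.585, -0.136, 0.071], [0.582, -0.133, 0.069], [0.583, -0.137, 0.065], [0.58, -0.134, 0.061], [0.58, -0.137, 0.067], [0.576, -0.134, 0.068], [0.576, -0.136, 0.07], [0.577, -0.14, 0.067], [0.571, 0.104, 0.061], [0.573, -0.134, 0.067], [0.574, -0.137, 0.065], [0.574, -0.14, 0.066], [0.571, -0.134, 0.061], [0.57, -0.136, 0.073], [0.57, -0.139, 0.07], [0.566, 0.047, 0.06], [0.561, 0.035, 0.114]]
```

The fitted footprint of 350x64 mm matches the feeder. Its origin is about (0.555, 0.0024), with +x along (-0.151, 0.989). The knob lies where that predicts. I'm going above the knob now.

```bash
python3 -m crank '[[[8.5,2.8,5.1,0,0,0,-1],[8.5,2.8,5.1,0,0,0,-1],[8.5,2.8,5.1,0,0,0,-1],[8.5,2.8,5.1,0,0,0,-1],[8.5,2.8,5.1,0,0,0,-1],[8.5,2.8,5.1,0,0,0,-1],[8.5,2.8,5.1,0,0,0,-1],[8.5,2.8,5.1,0,0,0,-1],[8.5,2.8,5.1,0,0,0,-1],[8.5,2.8,5.1,0,0,0,-1],[8.5,2.8,5.1,0,0,0,-1],[8.5,2.5,5.3,0,0,0,-1],[8.5,0,0,0,0,0,0]]]' 30
```

```text
clock: 1.72
position: [0.5511, 0.0336, 0.2308]
ee_rot: [0.997, 0.077, -0.0, -0.001]
ft_force: [0.1, -0.8, 0.6]
grip_width: 0.997
grasp_force: 0.0
```

```bash
python3 - <<'E'
from h import *
im,d,p,T=grab('wrist');P=cloud(d,p,T)
save('w1',im)
m=(P[...,2]>.098)&(P[...,2]<.13)&(d>.03)&(abs(P[...,0]-.551)<.04)&(abs(P[...,1]-.028)<.04)
q=P[m];print(len(q),q.min(0),q.max(0),np.median(q,0))
m=(P[...,2]>.045)&(P[...,2]<.063)&(d>.03);q=P[m];print(cv2.minAreaRect((q[:,:2]*1000).astype(np.float32)))
o=manip.get_obs();print(o['clock'],o['position'],R.from_quat(o['ee_rot']).as_matrix().round(3).tolist(),o['ft_force'])
E
```

```text
491 [0.5412533  0.01511012 0.09918818] [0.56359974 0.03936177 0.12046004] [0.55477949 0.02800916 0.1163676 ]
((565.9652099609375, -15.02142333984375), (356.9110107421875, 481.8862609863281), 13.500717163085938)
1.775 [0.55072032 0.03042562 0.23076103] [[0.989, 0.15, -0.001], [0.15, -0.989, 0.001], [-0.001, -0.001, -1.0]] [ 0.02253064 -1.29616685 -0.10273087]
```

View pics/w1.png

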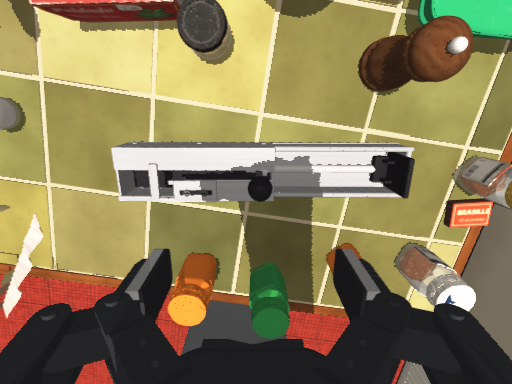

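The wrist view shows the knob at (260,188) on the slot, the catch's rear bar near (152,175) and the follower plate at (397,173). Next I descend over the knob and grip it.

```bash
python3 -m crank '[[[8.5,0.1,0,-4,0,0,0],[8.5,0,0,-4,0,0,0],[8.5,0,0,-3.2,0,0,0],[8.5,0,0,-3,0,0,0],[6,0,0,0,0,0,0],[4,0,0,0,0,0,0],[2,0,0,0,0,0,0],[2,0,0,0,0,0,0],[2,0,0,0,0,0,0]]]' 25
```

```text
clock: 2.9
position: [0.5526, 0.0275, 0.0904]
ee_rot: [0.997, 0.073, 0.001, 0.001]
ft_force: [0.4, -3.1, 5.8]
grip_width: 0.262
grasp_force: 24.4
```

```bash
python3 -m crank '[[[2,-0.15,0.99,0,0,0,0],[2,-0.15,0.99,0,0,0,0],[2,-0.15,0.99,0,0,0,0],[2,-0.15,0.99,0,0,0,0],[2,-0.15,0.99,0,0,0,0],[2,-0.15,0.99,0,0,0,0],[2,-0.15,0.99,0,0,0,0],[2,-0.15,0.99,0,0,0,0],[2,-0.15,0.99,0,0,0,0],[2,-0.08,0.5,0,0,0,0],[2,0,0,0,0,0,0],[2,0,0,0,0,0,0]]]'
```

```text
clock: 4.4
position: [0.5385, 0.1204, 0.0902]
ee_rot: [0.997, 0.072, 0.001, 0.001]
ft_force: [1.6, -8.1, 6.7]
grip_width: 0.263
grasp_force: 24.5
```

```bash
python3 - <<'E'
from h import *
im,d,p,T=grab('top');P=cloud(d,p,T)
save('t2',cv2.resize(im[165:235,190:330],None,fx=5,fy=5,interpolation=cv2.INTER_CUBIC))
print((P[...,2][185:210,195:260]*1000).astype(int)[::3,::3])
E
```

```text
[[ 483  472  477  476  479  479  478  484  478  479  480  498  497  495
   497    1   -2   -2   -3   -2    9    0]
 [ 479  474  479  480 1450  478  479  480  479  480  495  494  496  503
   501   -2   -4    0   -2    0   53   50]
 [ 482  485  482  482  482  476  480  481  498  498  499  493  499  499
   499  498  187   51   55   52   53   55]
 [ 486  488  476  479  481  476  494  496  502  499  500  495  496  500
   501  501  193   53   57   52   58   57]
 [ 491  492  492  481  494  497  497  501  499  504  504  499  502  506
   500  502  502   60   51   10   13    7]
 [ 492  493  493  492  497  499  500  502  506  509  510  506  504  505
   503  503  501   19   24   18   20   51]
 [ 470  498  501  501  496  497  500  507  510  509  513  511  509  511
   505  502  497  495   54   56   54   57]
 [  -2  497  503  501  495  501  502  510  511  518  516  519  516  515
   511  507  505  493   49   52   51   55]
 [   0  501  500  501  501  500  506  510  515  518  518  521  520  519
   517  513  511  501  483   57   46   23]]
```

View pics/t2.png

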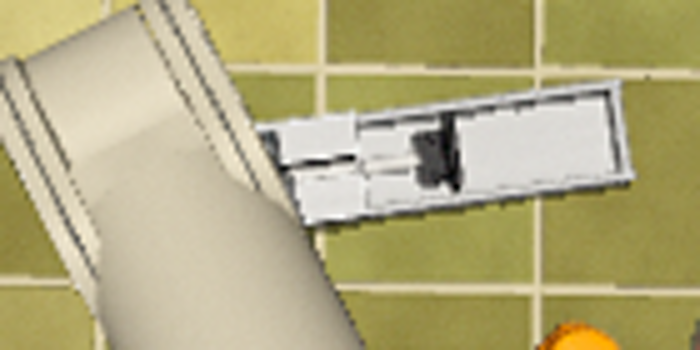

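The plate has moved back about 93 mm, standing at (440,155) in the crop. I now approach the stop in small steps and watch the force.

```bash
python3 -m crank '[[[2,-0.06,0.4,0,0,0,0],[2,-0.06,0.4,0,0,0,0],[2,0,0,0,0,0,0],[2,0,0,0,0,0,0]]]' | egrep 'pos|force'; for i in 1 2; do python3 -m crank '[[[2,-0.03,0.2,0,0,0,0],[2,0,0,0,0,0,0]]]' | egrep 'pos|ft_force'; done
```

```text
position: [0.5373, 0.1283, 0.0902]
ft_force: [1.8, -7.0, 6.0]
grasp_force: 24.5
position: [0.537, 0.1302, 0.0901]
ft_force: [1.5, -7.5, 6.7]
position: [0.5367, 0.1322, 0.0902]
ft_force: [0.8, -7.9, 7.0]
```

```bash
for i in 1 2 3 4; do python3 -m crank '[[[2,-0.03,0.2,0,0,0,0],[2,0,0,0,0,0,0]]]' | egrep 'pos|ft_force'; done
```

```text
position: [0.5364, 0.1341, 0.0901]
ft_force: [0.8, -8.3, 6.3]
position: [0.5361, 0.1361, 0.0901]
ft_force: [1.1, -8.6, 7.5]
position: [0.5358, 0.1381, 0.0901]
ft_force: [0.5, -7.7, 6.3]
position: [0.5357, 0.1393, 0.0901]
ft_force: [1.6, -10.9, 6.9]
```

```bash
python3 -m crank '[[[2,-0.01,0.08,0,0,0,0],[2,0,0,0,0,0,0]]]' | egrep 'pos|ft_force'
```

```text
position: [0.5357, 0.1394, 0.09]
ft_force: [0.3, -12.8, 7.1]
```

End stop found at about 113 mm of travel. I back off about 1.2 mm and swing towards the catch in steps.

```bash
python3 -m crank '[[[2,0.02,-0.12,0,0,0,0],[2,0,0,0,0,0,0],[2,-0.45,-0.07,-0.02,0,0,0],[2,-0.45,-0.07,-0.03,0,0,0],[2,-0.44,-0.07,-0.05,0,0,0],[2,-0.44,-0.06,-0.08,0,0,0],[2,0,0,0,0,0,0]]]' | egrep 'pos|force'
```

```text
position: [0.5175, 0.1364, 0.0881]
ft_force: [0.5, -9.4, 5.6]
grasp_force: 24.7
```

```bash
python3 -m crank '[[[2,-0.43,-0.07,-0.1,0,0,0],[2,-0.43,-0.06,-0.12,0,0,0],[2,-0.34,-0.05,-0.11,0,0,0],[2,-0.34,-0.05,-0.13,0,0,0],[2,0,0,0,0,0,0]]]' | egrep 'pos|force|width'
```

```text
position: [0.5018, 0.134, 0.0832]
ft_force: [0.1, -10.5, 4.2]
grip_width: 0.264
grasp_force: 24.7
```

```bash
python3 -m crank '[[[2,-0.15,-0.02,-0.06,0,0,0],[2,0,0,0,0,0,0]]]' | egrep 'pos|ft_force'; python3 -m crank '[[[2,0.04,-0.3,0,0,0,0],[2,0.04,-0.3,0,0,0,0],[2,0,0,0,0,0,0]]]' | egrep 'pos|ft_force'; 
```

```text
position: [0.5004, 0.1338, 0.0826]
ft_force: [0.2, -11.2, 4.9]
position: [0.5012, 0.1284, 0.0826]
ft_force: [1.6, -8.9, 4.3]
```

```bash
for i in 1 2 3; do python3 -m crank '[[[2,0.03,-0.17,0,0,0,0],[2,0,0,0,0,0,0]]]' | egrep 'pos|ft_force'; done
```

```text
position: [0.5015, 0.1268, 0.0827]
ft_force: [1.2, -8.7, 4.1]
position: [0.5018, 0.1252, 0.0827]
ft_force: [0.6, -8.0, 5.1]
position: [0.5019, 0.1245, 0.0827]
ft_force: [0.9, -6.1, 4.6]
```

```bash
for i in 1 2 ; do python3 -m crank '[[[2,0.02,-0.12,0,0,0,0],[2,0,0,0,0,0,0]]]' | egrep 'pos|ft_force'; done
```

```text
position: [0.5019, 0.1243, 0.0827]
ft_force: [-0.5, -3.1, 4.6]
position: [0.502, 0.124, 0.0827]
ft_force: [-2.1, -1.0, 5.3]
```

It has hooked: the spring load has gone onto the tooth. I open the fingers and rise.

```bash
python3 -m crank '[[[4,0,0,0,0,0,0],[6,0,0,0,0,0,0],[8.5,0,0,0,0,0,0],[8.5,0,0,0,0,0,0],[8.5,0,0,3,0,0,0],[8.5,0,0,5,0,0,0],[8.5,0,0,5,0,0,0],[8.5,0,0,2,0,0,0],[8.5,0,0,0,0,0,0]]]' | egrep 'clock|pos|ft_force'
python3 - <<'E'
from h import *
im,d,p,T=grab('wrist');P=cloud(d,p,T)
save('w3',im)
m=(P[...,2]>.085)&(P[...,2]<.125)&(d>.03)&(abs(P[...,0]-.505)<.05)&(abs(P[...,1]-.125)<.06)
q=P[m];print(len(q),(q.min(0)+q.max(0))/2)
E
```

```text
clock: 11.2
position: [0.5027, 0.1234, 0.2337]
ft_force: [-0.1, 0.6, -0.7]
513 [0.50164271 0.12369848 0.10141033]
```

View pics/w3.png

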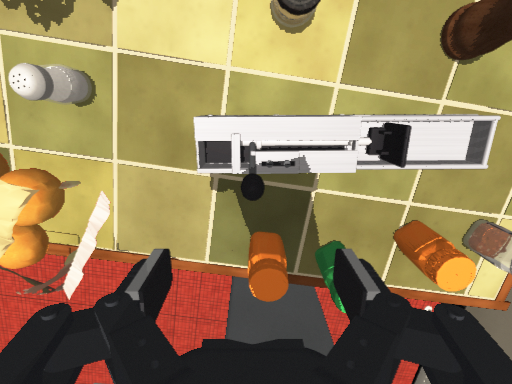

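The lever leans in the catch with the knob at (252,187). The follower plate stays back at (397,145). On to the white-capped jar for a close look.

```bash
python3 -m crank '[[[8.5,-0.9,-5.7,0.5,0,0,0],[8.5,-0.9,-5.7,0.5,0,0,0],[8.5,-0.9,-5.7,0.5,0,0,0],[8.5,-0.9,-5.7,0.5,0,0,0],[8.5,-0.9,-5.7,0.5,0,0,0],[8.5,-0.9,-5.7,0.5,0,0,0],[8.5,0,0,0,0,0,0],[8.5,0,0,0,0,0,0]]]' | egrep 'clock|pos|rot|ft_force'
python3 - <<'E'
from h import *
im,d,p,T=grab('wrist');P=cloud(d,p,T)
np.savez('w4',im=im,P=P);save('w4',im)
for n,c in (('white',(.4484,-.2184)),('yellow',(.584,-.258))):
    near=(np.hypot(P[...,0]-c[0],P[...,1]-c[1])<.045)&(d>.03)
    for lo,hi in((.02,.068),(.088,.11)):
        q=P[near&(P[...,2]>lo)&(P[...,2]<hi)]
        if len(q)>20: print(n,lo,len(q),((q.min(0)+q.max(0))/2).round(4),np.ptp(q,axis=0).round(3),cv2.minAreaRect((q[:,:2]*1000).astype(np.float32)))
print(manip.get_obs()['joint_pos'])
E
```

```text
clock: 12.25
position: [0.4477, -0.2181, 0.261]
ee_rot: [0.997, 0.073, -0.001, -0.001]
ft_force: [1.2, -0.0, 0.5]
white 0.02 234 [ 0.4569 -0.2213  0.0442] [0.036 0.049 0.048] ((461.17572021484375, -217.38401794433594), (29.347644805908203, 52.902984619140625), 18.268117904663086)
white 0.088 1298 [ 0.4494 -0.2213  0.0938] [0.045 0.045 0.012] ((449.25543212890625, -221.4584503173828), (45.18548583984375, 43.79606628417969), 9.02375602722168)
yellow 0.02 249 [ 0.5784 -0.2524  0.044 ] [0.036 0.037 0.047] ((573.6907348632812, -249.367919921875), (45.921749114990234, 16.900484085083008), 41.866085052490234)
yellow 0.088 1874 [ 0.5848 -0.2594  0.0952] [0.044 0.044 0.014] ((585.4053344726562, -259.4068908691406), (43.16389083862305, 43.892208099365234), 53.10717010498047)
[ 0.72431864  0.05855041 -0.37633585  1.72428142  0.02139257  1.36452051
 -1.07867915]
```

View pics/w4.png

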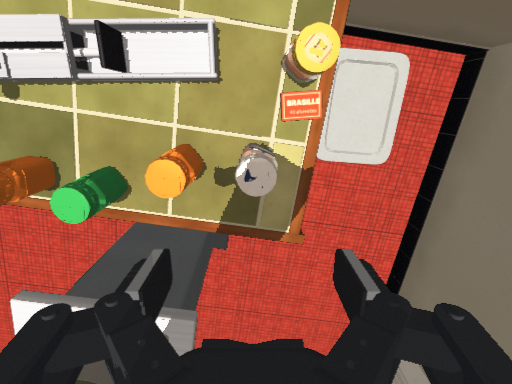

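The view shows the white cap at (257,175), the yellow cap at (318,45) and the matchbox at (301,105). Now the jars' yaw from their visible side faces.

```bash
python3 - <<'E'
from h import *
w=np.load('w4.npz');P=w['P']
for n,c in (('white',(.4494,-.2213)),('yellow',(.5848,-.2594))):
    r=P[...,:2]-c; near=(np.hypot(*np.moveaxis(r,-1,0))<.033)&(P[...,2]>.012)&(P[...,2]<.068)
    q=r[near]*1000
    # bearing -> radius profile: min/max distances are face middles/corners
    a=np.degrees(np.arctan2(q[:,1],q[:,0]))%360; rr=np.hypot(*q.T)
    print(n,[(b,int((k:=(a//10==b//10)).sum()),round(float(np.median(rr[k])),1)) for b in range(0,360,10) if (a//10==b//10).sum()>4])
    best=[]
    for t in range(0,90,3):
        # support in rotated square frame: mean |max-norm - 22.5| 
        u=q@np.array([[np.cos(np.radians(t)),-np.sin(np.radians(t))],[np.sin(np.radians(t)),np.cos(np.radians(t))]])
        m=np.abs(u).max(1); best.append((round(float(np.median(abs(m-np.median(m)))),2),round(float(np.median(m)),1),t))
    print(sorted(best)[:6])
E
```

```text
white [(0, 24, 24.6), (10, 29, 25.8), (20, 23, 26.8), (30, 18, 26.1), (40, 18, 25.4), (50, 6, 23.9), (60, 5, 22.9), (300, 10, 27.0), (310, 19, 25.9), (320, 22, 24.7), (330, 23, 23.7), (340, 21, 23.6), (350, 23, 23.7)]
[(0.81, 22.6, 72), (0.82, 22.5, 78), (0.83, 22.5, 75), (0.92, 22.5, 81), (1.03, 22.6, 69), (1.22, 22.5, 66)]
yellow [(70, 5, 22.8), (80, 5, 24.0), (90, 23, 25.0), (100, 23, 24.2), (110, 27, 23.7), (120, 28, 23.0), (130, 27, 21.6), (140, 25, 21.0), (150, 24, 21.0), (160, 25, 21.7), (170, 30, 23.0), (180, 16, 23.9), (190, 12, 24.6), (200, 11, 25.3)]
[(0.27, 20.8, 60), (0.49, 20.6, 57), (0.61, 20.6, 63), (0.81, 20.4, 54), (0.92, 20.5, 66), (1.05, 20.4, 51)]
```

White jar: centre (0.4494,-0.2213), face normals near -15° and 75°. Yellow jar: face normals near 60° and 150°. I turn +66° and grip the white jar on its flats.

```bash
python3 -m crank '[[[8.5,0.1,-0.2,-1,0,0,9.5],[8.5,0,-0.1,-1,0,0,9.5],[8.5,0,0,-1,0,0,9.5],[8.5,0,0,-1,0,0,9.5],[8.5,0,0,-1,0,0,9.5],[8.5,0,0,-1,0,0,9.5],[8.5,0,0,-2,0,0,9.4],[8.5,0,0,0,0,0,0]]]' | egrep 'pos|rot'
```

```text
position: [0.4484, -0.2201, 0.1809]
ee_rot: [0.794, 0.608, -0.001, -0.001]
```

```bash
python3 -m crank '[[[8.5,0,0,-4,0,0,0],[8.5,0,0,-4,0,0,0],[8.5,0,0,-3.4,0,0,0],[8.5,0,0,-2.9,0,0,0],[8.5,0,0,0,0,0,0],[6,0,0,0,0,0,0],[5,0,0,0,0,0,0],[3,0,0,0,0,0,0],[3,0,0,0,0,0,0],[3,0,0,0,0,0,0]]]' 30
```

```text
clock: 14.55
position: [0.4498, -0.2222, 0.0408]
ee_rot: [0.795, 0.607, 0.0, 0.001]
ft_force: [-1.3, 0.8, 6.0]
grip_width: 0.531
grasp_force: 28.6
```

```bash
python3 -m crank '[[[3,0,0,2,0,0,0],[3,0,0,4,0,0,0],[3,0,0,4,0,0,0],[3,2.1,1.7,2,0,0,4],[3,2.1,1.7,0,0,0,4],[3,2.1,1.7,0,0,0,4],[3,2.1,1.7,0,0,0,4],[3,2.0,1.7,0,0,0,4],[3,2.0,1.6,0,0,0,4],[3,0,0,0,0,0,0],[3,0,0,0,0,0,0]]]'
python3 - <<'E'
from h import *
P=np.load('w4.npz')['P']; e=np.array([-.151,.9885]);f=np.array([-.9885,-.151]);r=P[...,:2]-np.array([.555,.0024])
x=r@e*1000;y=r@f*1000;z=P[...,2]*1000
m=(z>33)&(z<46)&(abs(y)<45)&(x>-165)&(x<0)
for lo in range(-145,-60,20):
    k=m&(x>lo)&(x<lo+20);print(lo,[np.round(np.percentile(s,[5,50,95]),1) for s in (y[k&(y>0)],y[k&(y<0)]) if len(s)])
k=m&(abs(y)<18)&(x<-130);print('lip',np.percentile(x[k],[2,50,98]))
E
```

```text
clock: 15.92
position: [0.5724, -0.1208, 0.1581]
ee_rot: [0.651, 0.759, -0.0, -0.001]
ft_force: [-0.9, 0.4, -1.4]
grip_width: 0.533
grasp_force: 29.8
-145 [array([26.1, 29.3, 31.5]), array([-31.1, -27.8, -25.5])]
-125 [array([25.9, 28.4, 31.4]), array([-31.1, -27.9, -25.6])]
-105 [array([25.9, 28.7, 31.4]), array([-31.3, -27.9, -25.5])]
-85 [array([25.8, 28.6, 31.3]), array([-31.5, -28. , -25.6])]
-65 [array([25.6, 28.5, 31.2]), array([-31.5, -28.1, -25.7])]
lip [-156.36987334 -153.63667887 -150.3321863 ]
```

```bash
python3 -m crank '[[[3,0.14,0,-3,0,0,0],[3,0,0,-3,0,0,0],[3,0,0,-1,0,0,0],[3,0,0,0,0,0,0],[3,0,0,0,0,0,0]]]' |egrep 'pos|rot|ft'
python3 - <<'E'
from h import *
im,d,p,T=grab('wrist');P=cloud(d,p,T); e=np.array([-.151,.9885]);f=np.array([-.9885,-.151])
t=manip.get_obs()['position'][:2]-np.array([.555,.0024]);print('tcp',t@e*1000,t@f*1000)
r=P[...,:2]-np.array([.555,.0024]);x=r@e*1000;y=r@f*1000;z=P[...,2]*1000
m=(abs(y)<30)&(x>-160)&(x<-95)&(z>65)&(z<160)&(d>.03);print(m.sum(),[np.percentile(s[m],[1,50,99]).round(1) for s in(x,y,z)])
m&=(z>np.percentile(z[m],99)-8);print(m.sum(),[((s[m].min()+s[m].max())/2).round(1) for s in(x,y)])
save('w5',im)
E
```

```text
position: [0.575, -0.1211, 0.0906]
ee_rot: [0.651, 0.759, 0.0, 0.001]
ft_force: [-1.0, 0.1, -1.7]
tcp -125.07193760711921 -1.167851240319321
16467 [array([-129.5, -109.2, -100.9]), array([-29.1,  -0.7,  28.3]), array([ 69.6, 141.5, 159.1])]
573 [np.float64(-109.3), np.float64(0.1)]
```

View pics/w5.png

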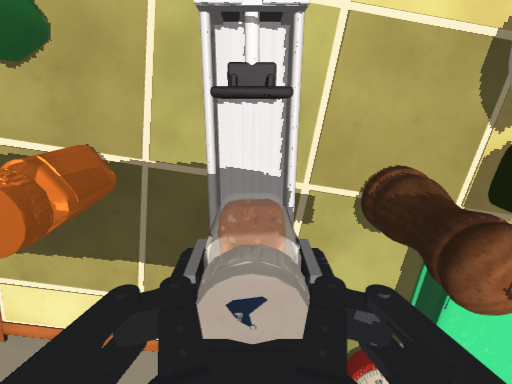

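The jar hangs centred over the channel, with the cap at (253,310) between walls at u 210 and 297. I lower it gently.

```bash
python3 -m crank '[[[3,-0.1,0,-0.8,0,0,0],[3,0,0,-0.8,0,0,0],[3,0,0,-0.8,0,0,0],[3,0,0,-0.7,0,0,0],[3,0,0,-0.5,0,0,0],[3,0,0,0,0,0,0]]]' |egrep 'pos|ft'; for i in 1 2; do python3 -m crank '[[[3,0,0,-0.2,0,0,0],[3,0,0,-0.1,0,0,0],[3,0,0,0,0,0,0]]]' |egrep 'pos|ft'; done
```

```text
position: [0.5731, -0.1208, 0.0529]
ft_force: [0.1, -0.1, -1.6]
position: [0.5733, -0.1209, 0.0504]
ft_force: [0.3, 0.4, -0.6]
position: [0.5736, -0.1209, 0.0489]
ft_force: [-7.2, 0.1, 15.4]
```

```bash
python3 -m crank '[[[3,0,0,0.15,0,0,0],[5.5,0,0,0,0,0,0],[8.5,0,0,0,0,0,0],[8.5,0,0,0,0,0,0],[8.5,0,0,3,0,0,0],[8.5,0,0,5,0,0,0],[8.5,0,0,6,0,0,0],[8.5,0,0,0,0,0,0]]]' |egrep 'clock|pos|ft'
python3 - <<'E'
from h import *
im,d,p,T=grab('wrist');P=cloud(d,p,T); e=np.array([-.151,.9885]);f=np.array([-.9885,-.151])
r=P[...,:2]-np.array([.555,.0024]);x=r@e*1000;y=r@f*1000;z=P[...,2]*1000
m=(abs(y)<35)&(x>-165)&(x<-85)&(z>96)&(z<115)&(d>.03);print(m.sum(),[np.percentile(s[m],[1,50,99]).round(1) for s in(x,y,z)])
m=(abs(y)<24)&(x>-90)&(x<0)&(z>60)&(z<75)&(d>.03);print('plate',m.sum(),np.percentile(x[m],[1,50]))
print(manip.get_obs()['position'],manip.get_obs()['joint_pos'].round(2))
E
```

```text
clock: 19.1
position: [0.5759, -0.121, 0.1939]
ft_force: [0.1, 0.9, -0.8]
2143 [array([-144.3, -121.6, -101.7]), array([-20.6,   0.2,  21.6]), array([ 97. , 105.1, 106.7])]
plate 385 [-41.65101116 -39.04692894]
[ 0.57452626 -0.12099209  0.19098971] [ 0.58  0.32 -0.55  1.6   0.17  1.26  0.16]
```

Jar b stands at feeder x -123, y 0.5 with its top at 106 mm, as it should. The plate face is at -41. Now the yellow jar.

```bash
python3 -m crank '[[[8.5,0.2,-3,0,0,0,-8],[8.5,0.2,-3,0,0,0,-8],[8.5,0.2,-3,0,0,0,-8],[8.5,0.2,-3,0,0,0,-8],[8.5,0.2,-1.8,0,0,0,-6.8],[8.5,0,0,-1,0,0,0],[8.5,0,0,0,0,0,0],[8.5,0,0,0,0,0,0]]]' | egrep 'pos|rot'
python3 - <<'E'
from h import *
im,d,p,T=grab('wrist');P=cloud(d,p,T);c=np.array([.5848,-.2594])
near=(np.hypot(P[...,0]-c[0],P[...,1]-c[1])<.04)&(d>.03)
q=P[near&(P[...,2]>.088)&(P[...,2]<.11)];print(len(q),((q.min(0)+q.max(0))/2).round(4),np.ptp(q,axis=0).round(3))
o=manip.get_obs();a,b=o['ee_rot'][:2];print(o['position'],2*np.degrees(np.arctan2(b,a))-90)
E
```

```text
position: [0.5834, -0.2575, 0.1784]
ee_rot: [0.865, 0.501, -0.0, -0.0]
2186 [ 0.5858 -0.2598  0.0949] [0.044 0.045 0.014]
[ 0.58347727 -0.25779213  0.178806  ] -29.87036249554658
```

```bash
python3 -m crank '[[[8.5,0.15,-0.2,-4,0,0,0],[8.5,0,0,-4,0,0,0],[8.5,0,0,-3.4,0,0,0],[8.5,0,0,-2.4,0,0,0],[8.5,0,0,0,0,0,0],[6,0,0,0,0,0,0],[5,0,0,0,0,0,0],[3,0,0,0,0,0,0],[3,0,0,0,0,0,0],[3,0,0,0,0,0,0]]]' 30
```

```text
clock: 21.45
position: [0.5856, -0.2612, 0.0423]
ee_rot: [0.866, 0.5, 0.001, 0.001]
ft_force: [-1.7, 0.5, 6.5]
grip_width: 0.509
grasp_force: 26.1
```

```bash
python3 -m crank '[[[3,0,0,2,0,0,0],[3,0,0,4,0,0,0],[3,0,0,4,0,0,0],[3,0,0,4,0,0,0],[3,-0.4,3.8,0,0,0,7.7],[3,-0.4,3.8,0,0,0,7.7],[3,-0.4,3.8,0,0,0,7.7],[3,-0.4,3.8,0,0,0,7.7],[3,-0.4,3.9,0,0,0,7.8],[3,0,0,0,0,0,0],[3,0,0,0,0,0,0],[3,0,0,0,0,0,0]]]'
python3 - <<'E'
from h import *
e=np.array([-.151,.9885]);f=np.array([-.9885,-.151])
o=manip.get_obs();t=o['position'][:2]-np.array([.555,.0024]);a,b=o['ee_rot'][:2];print('tcp',t@e*1000,t@f*1000,2*np.degrees(np.arctan2(b,a))-90)
E
```

```text
clock: 22.95
position: [0.5649, -0.0713, 0.1811]
ee_rot: [0.653, 0.757, -0.0, 0.0]
ft_force: [-0.3, 0.3, -0.3]
grip_width: 0.507
grasp_force: 26.6
tcp -74.31762993776262 1.3630845254583264 8.438188977806675
```

```bash
python3 -m crank '[[[3,0.05,0.05,-3,0,0,0],[3,0,0,-3,0,0,0],[3,0,0,-2.5,0,0,0],[3,0,0,0,0,0,0],[3,0,0,0,0,0,0]]]' |egrep 'pos|ft'
python3 - <<'E'
from h import *
im,d,p,T=grab('wrist');save('w6',im)
e=np.array([-.151,.9885]);f=np.array([-.9885,-.151])
o=manip.get_obs();t=o['position'][:2]-np.array([.555,.0024]);a,b=o['ee_rot'][:2];print('tcp',t@e*1000,t@f*1000,2*np.degrees(np.arctan2(b,a))-90)
E
```

```text
position: [0.566, -0.0698, 0.0969]
ft_force: [0.1, 1.0, -0.4]
tcp -72.96629891396222 -0.1608380971160497 8.547360780247459
```

View pics/w6.png

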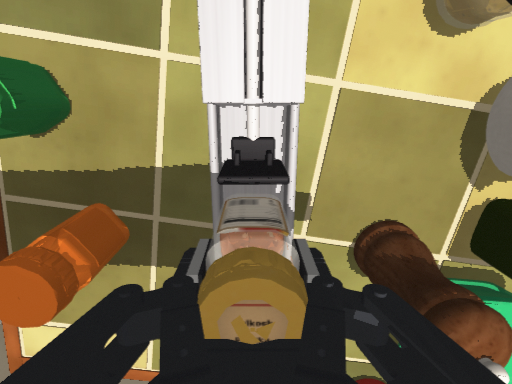

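The jar is centred over the channel, cap at (252,308), ahead of the plate at (253,172). Lowering it.

```bash
python3 -m crank '[[[3,0,-0.1,-0.8,0,0,0],[3,0,0,-0.8,0,0,0],[3,0,0,-0.8,0,0,0],[3,0,0,-0.8,0,0,0],[3,0,0,-0.8,0,0,0],[3,0,0,-0.3,0,0,0],[3,0,0,0,0,0,0]]]' |egrep 'pos|ft'; for i in 1 ; do python3 -m crank '[[[3,0,0,-0.2,0,0,0],[3,0,0,-0.1,0,0,0],[3,0,0,0,0,0,0]]]' |egrep 'pos|ft'; done
```

```text
position: [0.5653, -0.0703, 0.0527]
ft_force: [-0.3, -0.4, -1.1]
position: [0.5655, -0.0704, 0.0503]
ft_force: [-1.5, 0.3, 4.4]
```

```bash
python3 -m crank '[[[5.5,0,0,0,0,0,0],[8.5,0,0,0,0,0,0],[8.5,0,0,0,0,0,0],[8.5,0,0,3,0,0,0],[8.5,0,0,5,0,0,0],[8.5,0,0,6,0,0,0],[8.5,0,0,2,0,0,0],[8.5,0,0,0,0,0,0]]]' |egrep 'clock|pos|ft'
python3 - <<'E'
from h import *
im,d,p,T=grab('wrist');P=cloud(d,p,T); e=np.array([-.151,.9885]);f=np.array([-.9885,-.151])
r=P[...,:2]-np.array([.555,.0024]);x=r@e*1000;y=r@f*1000;z=P[...,2]*1000
m=(abs(y)<35)&(x>-99)&(x<-35)&(z>96)&(z<118)&(d>.03);print(m.sum(),[np.percentile(s[m],[1,50,99]).round(1) for s in(x,y,z)])
m=(abs(y)<35)&(x>-165)&(x<-101)&(z>96)&(z<118)&(d>.03);print(m.sum(),[np.percentile(s[m],[1,50,99]).round(1) for s in(x,y,z)])
m=(abs(y-36)<25)&(abs(x-130)<40)&(z>80)&(z<120)&(d>.03);print('knob',m.sum(),[np.percentile(s[m],[1,50,99]).round(1) for s in(x,y,z)] if m.any() else '')
print(manip.get_obs()['joint_pos'].round(2),manip.get_obs()['ee_rot'].round(3),manip.get_obs()['position'])
E
```

```text
clock: 25.88
position: [0.5662, -0.0704, 0.2114]
ft_force: [-0.2, 0.0, -1.2]
1828 [array([-92. , -70. , -50.9]), array([-19.4,   0.8,  21. ]), array([ 97.1, 107.6, 109.3])]
1642 [array([-144.4, -120.7, -101.4]), array([-20.7,   0. ,  21.5]), array([ 96.9, 105. , 106.7])]
knob 0 
[ 0.53  0.28 -0.58  1.62  0.16  1.29  0.08] [0.652 0.758 0.    0.   ] [ 0.56534979 -0.07042167  0.20964372]
```

Both jars stand upright in the channel: tops at 106 and 108 mm, y within 1 mm. Back to the knob.

```bash
python3 -m crank '[[[8.5,-0.7,2.1,0.5,0,0,-10],[8.5,-0.7,2.1,0,0,0,-10],[8.5,-0.7,2.2,0,0,0,-10],[8.5,-0.7,2.2,0,0,0,-10],[8.5,-0.7,2.2,0,0,0,-10],[8.5,-0.7,2.2,0,0,0,-10],[8.5,-0.7,2.2,0,0,0,-10],[8.5,-0.7,2.1,0,0,0,-10],[8.5,-0.8,2.1,0,0,0,-9.9],[8.5,0,0,0,0,0,0],[8.5,0,0,0,0,0,0]]]' |egrep 'clock|pos|rot'
python3 - <<'E'
from h import *
im,d,p,T=grab('wrist');P=cloud(d,p,T)
m=(P[...,2]>.085)&(P[...,2]<.125)&(d>.03)&(abs(P[...,0]-.505)<.05)&(abs(P[...,1]-.125)<.06)
q=P[m];print(len(q),(q.min(0)+q.max(0))/2)
o=manip.get_obs();a,b=o['ee_rot'][:2];print(o['position'],2*np.degrees(np.arctan2(b,a))-90)
E
```

```text
clock: 27.3
position: [0.5012, 0.1226, 0.2138]
ee_rot: [0.997, 0.077, -0.001, 0.0]
597 [0.50199291 0.12396657 0.10156097]
[0.50141927 0.12242066 0.21403413] -81.22046960365311
```

```bash
python3 -m crank '[[[8.5,0.05,0.1,-4,0,0,0],[8.5,0,0,-4,0,0,0],[8.5,0,0,-3.1,0,0,0],[8.5,0,0,-2,0,0,0],[6,0,0,0,0,0,0],[4,0,0,0,0,0,0],[2,0,0,0,0,0,0],[2,0,0,0,0,0,0],[2,0,0,0,0,0,0]]]' 30
```

```text
clock: 28.48
position: [0.5023, 0.1242, 0.0845]
ee_rot: [0.997, 0.076, 0.001, 0.0]
ft_force: [-1.3, -3.2, 5.9]
grip_width: 0.263
grasp_force: 29.3
```

```bash
python3 -m crank '[[[2,-0.04,0.3,0,0,0,0],[2,-0.04,0.3,0,0,0,0],[2,-0.02,0.12,0,0,0,0],[2,0,0,0,0,0,0],[2,0,0,0,0,0,0]]]'|egrep 'pos|ft'; python3 -m crank '[[[2,-0.01,0.1,0,0,0,0],[2,0,0,0,0,0,0],[2,0,0,0,0,0,0]]]'|egrep 'pos|ft'
```

```text
position: [0.5013, 0.1298, 0.0843]
ft_force: [-1.8, -8.5, 6.5]
position: [0.5012, 0.1307, 0.0843]
ft_force: [-1.4, -7.9, 6.1]
```

```bash
python3 -m crank '[[[2,-0.01,0.1,0,0,0,0],[2,0,0.08,0,0,0,0],[2,0,0,0,0,0,0],[2,0,0,0,0,0,0]]]'|egrep 'pos|ft'
```

```text
position: [0.5011, 0.1325, 0.0843]
ft_force: [-1.4, -9.0, 6.8]
```

```bash
python3 -m crank '[[[2,0.4,0.06,0.14,0,0,0],[2,0.4,0.06,0.12,0,0,0],[2,0.43,0.06,0.11,0,0,0],[2,0.43,0.06,0.1,0,0,0],[2,0.44,0.07,0.08,0,0,0],[2,0,0,0,0,0,0]]]'|egrep 'pos|ft';python3 -m crank '[[[2,0.44,0.07,0.05,0,0,0],[2,0.45,0.07,0.04,0,0,0],[2,0.4,0.06,0.02,0,0,0],[2,0,0,0,0,0,0],[2,0,0,0,0,0,0]]]'|egrep 'pos|ft'
```

```text
position: [0.5227, 0.1357, 0.0902]
ft_force: [-1.1, -9.3, 8.3]
position: [0.5356, 0.1376, 0.0912]
ft_force: [0.3, -7.8, 7.7]
```

The lever is upright. Easing the follower forward.

```bash
python3 -m crank '[[[2,0.05,-0.3,0,0,0,0],[2,0.05,-0.3,0,0,0,0],[2,0.05,-0.3,0,0,0,0],[2,0.05,-0.3,0,0,0,0],[2,0.05,-0.3,0,0,0,0],[2,0.04,-0.3,0,0,0,0],[2,0.04,-0.3,0,0,0,0],[2,0,0,0,0,0,0],[2,0,0,0,0,0,0]]]'|egrep 'pos|ft|width'; for i in 1 2 3; do python3 -m crank '[[[2,0.03,-0.2,0,0,0,0],[2,0,0,0,0,0,0],[2,0,0,0,0,0,0]]]'|egrep 'pos|ft'; done
```

```text
position: [0.5388, 0.1166, 0.0912]
ft_force: [0.6, -8.4, 7.3]
grip_width: 0.265
position: [0.5391, 0.1148, 0.0912]
ft_force: [0.2, -8.2, 7.5]
position: [0.5394, 0.1129, 0.0913]
ft_force: [1.6, -7.4, 6.8]
position: [0.5397, 0.111, 0.0912]
ft_force: [1.6, -7.3, 7.3]
```

```bash
for i in 1 2 3; do python3 -m crank '[[[2,0.02,-0.12,0,0,0,0],[2,0,0,0,0,0,0],[2,0,0,0,0,0,0]]]'|egrep 'pos|ft'; done
```

```text
position: [0.5399, 0.11, 0.0913]
ft_force: [0.7, -6.3, 6.6]
position: [0.5399, 0.1097, 0.0913]
ft_force: [-0.1, -2.6, 7.0]
position: [0.54, 0.1095, 0.0914]
ft_force: [-0.6, -0.4, 6.9]
```

Closed on the jars: travel is about 83 mm and the load has gone. Letting go and checking.

```bash
python3 -m crank '[[[4,0,0,0,0,0,0],[6,0,0,0,0,0,0],[8.5,0,0,0,0,0,0],[8.5,0,0,0,0,0,0],[8.5,0,0,3,0,0,0],[8.5,0,0,5,0,0,0],[8.5,0,0,5,0,0,0],[8.5,0,-4,1,0,0,0],[8.5,0,-4,0,0,0,0],[8.5,0,0,0,0,0,0]]]'|egrep 'clock|pos|ft'
python3 - <<'E'
from h import *
im,d,p,T=grab('wrist');P=cloud(d,p,T);save('w7',im); e=np.array([-.151,.9885]);f=np.array([-.9885,-.151])
r=P[...,:2]-np.array([.555,.0024]);x=r@e*1000;y=r@f*1000;z=P[...,2]*1000
for n,a,b,lo in (('jarb',-160,-106,97),('jara',-104,-55,97),('knob',85,135,92)):
    m=(abs(y)<40)&(x>a)&(x<b)&(z>lo)&(z<125)&(d>.03);print(n,m.sum(),[np.percentile(s[m],[1,50,99]).round(1) for s in(x,y,z)])
E
```

```text
clock: 35.98
position: [0.5394, 0.0253, 0.2304]
ft_force: [-0.5, 0.1, -0.4]
jarb 1763 [array([-149.1, -126.6, -107. ]), array([-21.2,  -0.5,  22. ]), array([ 97.9, 105.1, 106.7])]
jara 1716 [array([-102.6,  -80.9,  -61.6]), array([-20.7,  -1.2,  20.6]), array([ 97.7, 107.6, 109.4])]
knob 548 [array([ 96.5, 105.3, 117.4]), array([-12.2,  -3.1,   9.4]), array([ 98.9, 115.9, 119.8])]
```

View pics/w7.png

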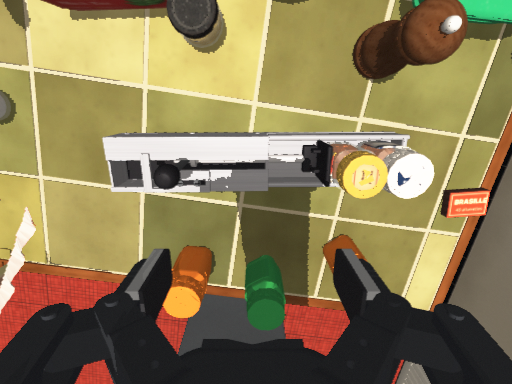

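The plate presses both upright jars, with caps at (364,176) and (408,172), against the lip. The lever is upright at (165,176) and nothing is touched. Handing in.

```bash
python3 -c "
from workcell import job;print(job.hand_in())"
```

```text
the job is handed in; nothing more can be done
None
```

I handed the job in at about 36 s. In the last camera check both jars stood upright against the front lip with the follower closed on them (travel about 83 mm) and the lever upright and let go; the judge returned no result.

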